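Couple the pressure gauge to the gas charging unit

ROBOT

A 6-joint arm with a two-finger parallel gripper is mounted at the origin on the work surface. World frame = base frame: x ahead of the robot, y to its left, z up, the work surface at z = 0. Lengths are in m, angles in rad, forces in N, time in s.
With the tool pointing down it reaches from about 0.375 to 0.9 m from the base axis. Payload 3.1 kg.
Tool frame: the origin (TCP) lies at the very end of the fingers, on their centre line; the grasp point (between the pads) lies 19 mm behind it; z points along the fingers, y is the line along which they close (so a half turn about z gives the same grasp; the last joint's range is limited). The gripper opens to 87 mm and grips with 3 to 60 N. Pads are 19 mm wide; open, the fingers measure 117 mm over their backs; the gripper's body (75 mm by 190 mm) begins 51 mm behind the grasp point.
Start: joints at [-1.317, 0.527, 1.433, -0, 1.181, -0.178], TCP at [0.262, -0.567, 0.223] pointing down, gripper open.
Joint ranges: [-3.08, 3.08], [-0.75, 2.2], [0.22, 2.44], [-1.43, 4.57], [0, 2.65], [-2.85, 2.85]. Speed limits (rad/s): [2.79, 2.79, 3.14, 3.14, 3.14, 3.14].

INTERFACE

Orientations are given as a unit quaternion [x, y, z, w].
In Python, from rig import status, viewer, robot gives the robot as it stands.
- The arm moves only by the tool arm_command, never from a script. Its arguments are lists of equal length, an entry for each row: "delta_rot": the turn, a rotation vector about the tool's x, y, z in degrees, a list of three; "delta_pos": the shift along the tool's x, y, z in m, a list of three; "gripper": the closure, from -1 (fully open) to 1 (shut). In form: {"delta_rot": [[rx, ry, rz], ...], "delta_pos": [[dx, dy, dz], ...], "gripper": [gripper, ...]}. A call has 1 to 12 rows; each row is the pose to reach, as a shift and turn from the pose commanded when the call began, along the tool's axes at that moment; what a row does not reach only later rows make up. A row lasts 1/12 s, in which the tool goes at most 41.7 mm and 7.16 degrees, less where a joint would pass 70% of its speed; a pose out of reach is approached as far as the arm can. A call with a gripper value outside its range is refused whole. The fingers move at their own pace and stop on an object; "grip_force" is the grip in N (left out, the last holds). Time passes only in rows, so rows that repeat a pose let the fingers close. It gives the time, the measured TCP pose, the force, the opening and the grip force at its end, in the units of the state.
- status.get_obs(): the state, without advancing time (a new reading comes with each control period).
- viewer.camera(name): name is "scene" or "top" or "wrist"; returns a dict with "pixels" (420x560x3 uint8, blue, green, red), "fx", "fy", "cx", "cy" (pixels), "pose" (4x4, takes a point from camera to world coordinates); the wrist camera has in their place "mount" (4x4, takes a point from camera to tool coordinates, whose origin is the TCP and whose axes are the flange's). Camera axes: x right, y down, z forward; pixel columns grow to the right and rows downward; lengths in m; the calibration is good to about 2 mm. A picture is of the moment at which its call begins: read the wrist's pose just before it. There is no depth.
- robot.hand_in(): hands the job in; it is judged then, once.
The state is a dict: "time": time; "q": joint angles; "joint_velocities": joint speeds; "joint_torque": joint torques, N m; "position": TCP position; "tool_rot": TCP orientation; "ft_force": force on the tool from outside, world axes, zero at the start; "moment": the same for the moment, N m; "grip_width": finger opening in m; "grip_force": force on a finger pad.
Only numpy, scipy, OpenCV 4.12 (cv2) and the standard library are available. Lean on these libraries where they do the work, as an engineer would, in place of code of your own. Each camera call takes 0.05 s, during which the arm holds its last target. There are 200 camera calls.

TASK

Before service, fit the pressure gauge to the quick coupler on the gas charging unit: draw the coupler's sleeve down until it stays back by itself, then take the gauge from the rack and press it gently, straight down into the coupler until it is fully home and the sleeve springs forward again. Do not force it, let go of it, and leave everything else where it is.

Things in the scene. Friction and masses are not known exactly. Their poses are not given: they have to be found in the camera images.
- unit: Gas charging unit: fixed aluminium case, 140 x 120 mm, 70 mm high, origin at the centre of its underside. An upright quick coupler (brass core 28 mm across, steel sleeve round it) stands on its middle, mouth up. The coupler sits loosely in its mount: sideways it gives way by itself at about 3 N, at most 3 mm from its nominal axis; up and down it does not give.
- port (a point): Nominal centre of the coupler's mouth rim, 135 mm above the table, z up. The real mouth is up to 1.5 mm off this point in x and in y and up to 8 mm higher or lower, so feel for it. The mouth is a cone, 24 mm wide at the rim, narrowing within 5 mm to a 17 mm bore.
- sleeve_mid (a point): On the nominal axis, 15 mm below the rim: middle of the sleeve's grip. The sleeve is round and ribbed, 36 mm across from 3 to 27 mm below the rim, then a collar 44 mm across down to 33 mm below it (when forward; off by as much as the mouth). Pinch it from above round the core, or push down on the collar's 4 mm ledge.
- sleeve (a joint): Sleeve travel in m: 0 forward (up), 0.009 drawn right back (down, hard stop). Its spring pushes up with 2 to 6 N. Forward, it keeps four locking dogs in the bore, 9 to 15 mm below the rim, and no plug can enter. Drawn back beyond about 0.006 it lets the valve pin snap up, and when let go it then stays back by itself at about 0.005 until a plug is pressed in.
- valve (a joint): Position of the coupler's inner valve pin in m: 0 trapped below the dogs (its flat top 15 mm below the rim), about -0.0085 when it has snapped up and holds the sleeve back; grows as a plug presses it down, about 0.006 with the plug's shoulder on the rim. Its spring pushes up with 2 to 4 N.
- gauge_dial (a point): Pressure gauge, about 140 g, loose, standing plug down in one of the rack's three holes: a round steel case 44 mm across, 25 mm high, with a white dial face on top. This point is the centre of the case, on the axis, z up the axis. Below the case a neck 16 mm across and 15 mm long, a shoulder 28 mm across and 5 mm thick, and the plug.
- gauge_shoulder (a point): Underside of the gauge's shoulder, on the axis, 32.5 mm below the case's centre. Below it the grooved plug, 21 mm long, 15.6 mm across at most. Pressing it into the drawn-back coupler takes up to about 15 N; then the dogs drop into the groove, the sleeve springs forward and it is locked. Shoulder on rim is a hard stop; let go, it rises 1 mm.
- rack: White plastic block, fixed, 70 mm along its x, 200 mm along its y, 45 mm high, origin at the centre of its underside. Three square holes, 19.5 mm wide, in a row along its y (at -62, 0 and 62 mm) hold the gauge, the nozzle and the stopper by their shoulders, in any order; the axes of neighbours are 62 mm apart.
- nozzle_mid (a point): Bystander: stepped steel nozzle, 28 mm across and 67 mm above the rack at its thin tip, in the rack; point on its axis 20 mm above the rack's top.
- stopper_mid (a point): Bystander: stopper with a black ball knob 28 mm across, 42 mm above the rack, in the rack; point on its axis 20 mm above the rack's top.
- siphon_mid (a point): Bystander: aluminium cream siphon, 86 mm across, 235 mm high; point on its axis 110 mm up.
- squeeze_mid (a point): Bystander: clear squeeze bottle, 54 mm across, 160 mm high; point at mid height.
- bowl_mid (a point): Bystander: white bowl, 100 mm across, 40 mm high; point at mid height.
- jar_mid (a point): Bystander: glass jar, 66 mm across, 70 mm high; point at mid height.
- spoon_mid (a point): Bystander: steel spoon lying flat between the unit and the rack; point near its middle.

How it is judged:
By the outcome, as a careful person would: the job done as asked, in the order asked, and still so for the second after the job is handed in, with the robot touching nothing.
It also fails if it takes over 48 s, if anything falls off the work surface, if the arm or the gripper's body presses on something with over 40 N, if the wrist force passes 120 N, or if a joint passes its speed limit or range.

## Working session

There is one attempt and no reset: what is moved stays moved. The work goes in short steps, Python scripts to look and compute and a tool call to move; the robot and the scene stay as the last step left them, time stands still between calls to the robot, and variables do not carry over. Pictures are saved under pics/ and viewed, at most 10 in all, crops included, and the job is handed in when it is done.

Besides the shell and the picture viewer there is one more tool, called as name(argument=value, ...) on one line, values as JSON. arm_command: Moves the arm, as the interface text tells. Its arguments: {"type":"object","properties":{"delta_rot":{"type":"array","items":{"type":"array","items":{"type":"number"}}},"delta_pos":{"type":"array","items":{"type":"array","items":{"type":"number"}}},"gripper":{"type":"array","items":{"type":"number"}},"grip_force":{"type":"number"}},"required":["delta_rot","delta_pos","gripper"]}

```bash
mkdir -p pics
cat > h.py <<'E'
import numpy as np, cv2
from rig import status, viewer, robot
from scipy.spatial.transform import Rotation as R
def cam(n):
    o=status.get_obs(); c=viewer.camera(n)
    if n=="wrist":
        T=np.eye(4);T[:3,:3]=R.from_quat(o["tool_rot"]).as_matrix();T[:3,3]=o["position"]
        c["pose"]=T@np.array(c["mount"])
    c["pose"]=np.array(c["pose"]);return c
def ray(c,u,v):
    d=np.array([(u-c["cx"])/c["fx"],(v-c["cy"])/c["fy"],1.]);return c["pose"][:3,3],c["pose"][:3,:3]@d
def onz(c,u,v,z):
    p,d=ray(c,u,v);return p+d*(z-p[2])/d[2]
def tri(L):
    A=np.zeros((3,3));b=np.zeros(3)
    for c,u,v in L:
        p,d=ray(c,u,v);d=d/np.linalg.norm(d);P=np.eye(3)-np.outer(d,d);A+=P;b+=P@p
    return np.linalg.solve(A,b)
def proj(c,X):
    x=np.linalg.inv(c["pose"])@np.r_[X,1];return c["fx"]*x[0]/x[2]+c["cx"],c["fy"]*x[1]/x[2]+c["cy"]
E
python3 - <<'E'
from h import *
a=cam("scene");b=cam("top")
for n,c in(("scene",a),("top",b)):
    cv2.imwrite(f"pics/{n}0.png",c["pixels"]);print(n,c["fx"],c["cx"],c["cy"],c["pose"].round(3).tolist())
print(status.get_obs())
E
```

```text
scene 396.36001605826937 283.18412307402554 205.59699964285852 [[0.44, 0.521, -0.732, 1.361], [0.898, -0.256, 0.358, -0.334], [-0.001, -0.815, -0.58, 0.695], [0.0, 0.0, 0.0, 1.0]]
top 381.24017230017614 279.0903558829212 211.20690008689044 [[-0.021, -0.995, 0.095, 0.486], [-0.999, 0.024, 0.033, -0.012], [-0.035, -0.094, -0.995, 1.285], [0.0, 0.0, 0.0, 1.0]]
{'time': 0.1, 'q': array([-1.31649081e+00,  5.28355974e-01,  1.43379358e+00, -5.75101307e-06,
        1.18139160e+00, -1.78471674e-01]), 'joint_velocities': array([-0.00027805, -0.00280397, -0.00112657,  0.00086253, -0.0019324 ,
        0.00060579]), 'joint_torque': array([-1.14937488e-04, -4.40985775e+01, -1.77151018e+01,  6.34888373e-02,
        5.34013670e-02, -5.22785672e-05]), 'position': array([ 0.26199177, -0.56670271,  0.2216739 ]), 'tool_rot': array([ 9.76678501e-01,  2.14704813e-01, -3.95891163e-05, -9.73452944e-04]), 'ft_force': array([ 0.37603448, -0.74621375,  0.41267407]), 'moment': array([-0.0007456 ,  0.02425475, -0.05875476]), 'grip_force': 0.0, 'grip_width': 0.08695182006987144}
```

View pics/scene0.png

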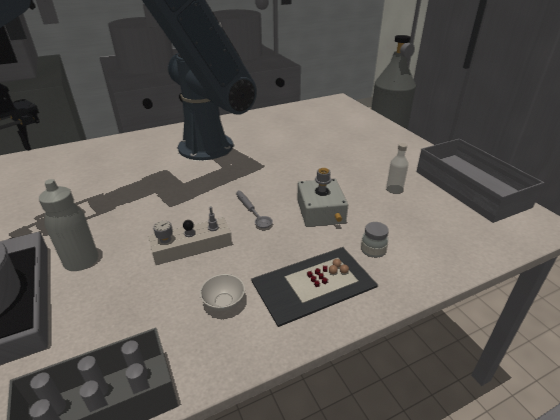

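View pics/top0.png

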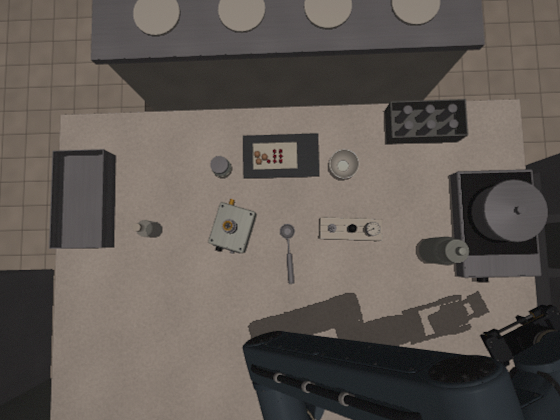

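The scene shows the coupler at (323,173) and the gauge at (163,231), on the siphon side of the rack, with the nozzle at (212,216) and the stopper at (188,226). In the top view the coupler is at (230,227), the gauge at (372,229) and the stopper at (352,229).

Run:
```python
from h import *
a=cam("scene");b=cam("top")
print("coupler tri",tri([(a,323,172),(b,230,227)]),onz(b,230,227,.135),onz(a,323,172,.135))
print("gauge",tri([(a,163,228),(b,372,229)]),onz(b,372,229,.09),onz(a,163,228,.09))
g=cv2.cvtColor(b["pixels"],cv2.COLOR_BGR2GRAY)
# rack and unit rectangles in the top view
for nm,(x0,x1,y0,y1),z,t in(("rack",(312,388,208,250),.045,150),("unit",(200,265,195,260),.07,125)):
    s=g[y0:y1,x0:x1];print(nm,np.percentile(s,[5,30,50,70,95]))
def up(s):return cv2.resize(s,None,fx=5,fy=5,interpolation=cv2.INTER_CUBIC)
i1=up(b["pixels"][195:265,200:270]);i2=up(b["pixels"][195:265,310:390])
i3=up(a["pixels"][155:225,280:350]);i4=up(a["pixels"][200:270,140:220])
m=np.vstack([np.hstack([i1,i2]),np.hstack([i3,i4])]);print(m.shape)
cv2.imwrite("pics/m.png",cv2.convertScaleAbs(cv2.resize(m,(642,600)),alpha=1.5))
```

```text
coupler tri [0.55313888 0.17967348 0.13128109] [0.55112454 0.17547476 0.135     ] [0.55927451 0.18035191 0.135     ]
gauge [ 0.53769717 -0.26387064  0.07821815] [ 0.53732058 -0.26083358  0.09      ] [ 0.55315556 -0.26575796  0.09      ]
rack [ 81. 129. 131. 134. 141.]
unit [ 76. 128. 130. 132. 135.]
(700, 750, 3)
```

View pics/m.png

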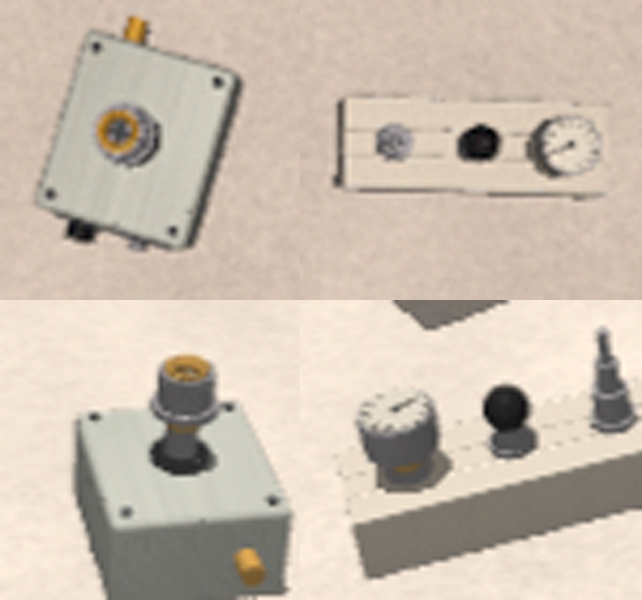

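Run:
```python
from h import *
a=cam("scene");b=cam("top");o=status.get_obs()
print("coupler",tri([(a,323.9,171.3),(b,228,225.6)]),onz(b,228,225.6,.135),onz(a,323.9,171.3,.135))
print("gauge",tri([(a,162.8,225.7),(b,373.4,228.8)]),onz(b,373.4,228.8,.09))
print("siphon top",onz(b,459,252,.235),onz(a,53,188,.235))
print("mount",np.array(cam("wrist")["mount"]).round(3).tolist())
Rm=R.from_quat(o["tool_rot"]).as_matrix()
# yaw 90: x=(0,1,0), y=(1,0,0)
T=np.array([[0,1,0],[1,0,0],[0,0,-1]]).T
print("rotvec",np.degrees(R.from_matrix(Rm.T@T).as_rotvec()))
for p in([.545,.175,.30],): print(Rm.T@(np.array(p)-o["position"]))
```

```text
coupler [0.55629626 0.18311101 0.13466546] [0.55551486 0.18153663 0.135     ] [0.55710014 0.18454071 0.135     ]
gauge [ 0.53824854 -0.26484833  0.08626349] [ 0.53784433 -0.26517849  0.09      ]
siphon top [ 0.46390465 -0.46061168  0.235     ] [ 0.50569094 -0.46351774  0.235     ]
mount [[0.0, -0.964, -0.266, 0.072], [1.0, -0.0, 0.0, -0.0], [-0.0, -0.266, 0.964, -0.163], [0.0, 0.0, 0.0, 1.0]]
rotvec [-3.30616412e-02 -3.03529042e-02 -6.52036030e+01]
[ 0.56807132 -0.5551008  -0.0773155 ]
```

arm_command(delta_rot=[[0,0,0],[0,0,0],[0,0,-65.2],[0,0,-65.2],[0,0,-65.2],[0,0,-65.2],[0,0,-65.2],[0,0,-65.2],[0,0,-65.2],[0,0,-65.2],[0,0,-65.2],[0,0,-65.2]], delta_pos=[[0,0,-0.04],[0,0,-0.077],[0.568,-0.555,-0.077],[0.568,-0.555,-0.077],[0.568,-0.555,-0.077],[0.568,-0.555,-0.077],[0.568,-0.555,-0.077],[0.568,-0.555,-0.077],[0.568,-0.555,-0.077],[0.568,-0.555,-0.077],[0.568,-0.555,-0.077],[0.568,-0.555,-0.077]], gripper=[-1,-1,-1,-1,-1,-1,-1,-1,-1,-1,-1,-1])

```text
time: 1.35
position: [0.4108, -0.1761, 0.2998]
tool_rot: [0.706, 0.708, 0.0, 0.0]
ft_force: [1.0, -0.4, 0.3]
grip_width: 0.0868
grip_force: 0.0
```

```bash
cat >> h.py <<'E'
def to(p):
    o=status.get_obs();Rm=R.from_quat(o["tool_rot"]).as_matrix();T=np.array([[0,1,0],[1,0,0],[0,0,-1.]]).T
    print("t",o["time"],"pos",o["position"].round(4),"F",o["ft_force"].round(2),"w",round(o["grip_width"],4))
    print("dpos",(Rm.T@(np.array(p)-o["position"])).round(4),"rot",np.degrees(R.from_matrix(Rm.T@T).as_rotvec()).round(2))
E
python3 - <<'E'
from h import *
to([.5555,.182,.26])
E
```

```text
t 1.35 pos [ 0.4108 -0.1761  0.2998] F [ 0.97 -0.43  0.27] w 0.0868
dpos [0.3575 0.1461 0.0398] rot [0.04 0.02 0.22]
```

arm_command(delta_rot=[[0,0,0],[0,0,0],[0,0,0],[0,0,0],[0,0,0],[0,0,0],[0,0,0],[0,0,0],[0,0,0],[0,0,0],[0,0,0],[0,0,0]], delta_pos=[[0.3575,0.146,0.04],[0.3575,0.146,0.04],[0.3575,0.146,0.04],[0.3575,0.146,0.04],[0.3575,0.146,0.04],[0.3575,0.146,0.04],[0.3575,0.146,0.04],[0.3575,0.146,0.04],[0.3575,0.146,0.04],[0.3575,0.146,0.04],[0.3575,0.146,0.04],[0.3575,0.146,0.04]], gripper=[-1,-1,-1,-1,-1,-1,-1,-1,-1,-1,-1,-1])

```text
time: 2.35
position: [0.5561, 0.1796, 0.2591]
tool_rot: [0.706, 0.708, -0.001, -0.0]
ft_force: [-0.1, 0.3, 0.2]
grip_width: 0.0872
grip_force: 0.0
```

Run:
```python
from h import *
to([.5555,.182,.26])
w=cam("wrist");print(w["fx"],[proj(w,[.5555,.182,z]) for z in (.127,.135,.143)])
cv2.imwrite("pics/w1.png",w["pixels"])
```

```text
t 2.35 pos [0.5561 0.1796 0.2591] F [-0.11  0.34  0.22] w 0.0872
dpos [ 0.0024 -0.0006 -0.0009] rot [-0.07  0.06  0.11]
344.4042477100245 [(np.float64(283.0958687839072), np.float64(192.51438557936072)), (np.float64(283.0989146897554), np.float64(194.67864477898905)), (np.float64(283.10212401631213), np.float64(196.95902206926615))]
```

View pics/w1.png

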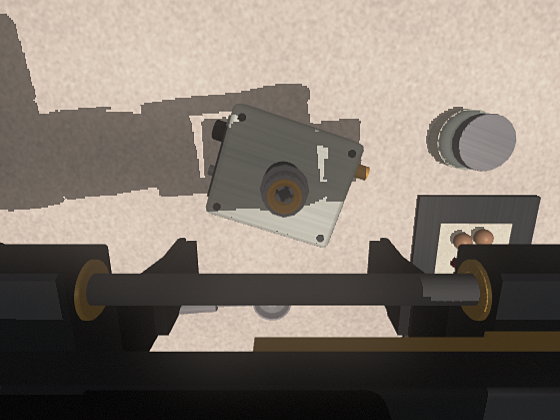

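The wrist view shows the coupler's brass rim ring at about (285,195), close to its predicted (283,195).

```bash
cat >> h.py <<'E'
def brass(c,x0,x1,y0,y1):
    h=cv2.cvtColor(c["pixels"],cv2.COLOR_BGR2HSV)[y0:y1,x0:x1]
    m=((h[...,0]>8)&(h[...,0]<28)&(h[...,1]>120)).astype(np.uint8)
    n,l,s,_=cv2.connectedComponentsWithStats(cv2.morphologyEx(m,cv2.MORPH_CLOSE,np.ones((3,3))))
    k=1+s[1:,4].argmax();p=np.argwhere(l==k)[:,::-1].astype(np.float32)
    e=cv2.fitEllipse(cv2.convexHull(p));return e[0][0]+x0,e[0][1]+y0,e[1]
E
python3 - <<'E'
from h import *
w=cam("wrist");e=brass(w,255,315,165,225);print(e,onz(w,*e[:2],.135))
b=cam("top");e2=brass(b,215,245,212,245);print(e2,tri([(w,*e[:2]),(b,*e2[:2])]))
p=w["pose"][:3,3];print(344.4*.028/e[2][1],344.4*.024/e[2][1], np.linalg.norm(p-[.5555,.182,.135]))
E
```

```text
(284.24684143066406, 194.66758728027344, (33.21631622314453, 34.689205169677734)) [0.5563236  0.18102244 0.135     ]
(229.5, 225.0, (3.4156503677368164, 8.366600036621094)) [0.55708742 0.17860067 0.12555139]
0.27798849679119314 0.23827585439245125 0.29523093493864216
```

arm_command(delta_rot=[[0,0,0],[0,0,0],[0,0,0],[0,0,0],[0,0,0],[0,0,0],[0,0,0],[0,0,0],[0,0,0],[0,0,0],[0,0,0],[0,0,0]], delta_pos=[[0.002,0,0.02],[0.002,0,0.05],[0.002,0,0.08],[0.002,0,0.1],[0.002,0,0.12],[0.002,0,0.132],[0.002,0,0.141],[0.002,0,0.141],[0.002,0,0.141],[0.002,0,0.141],[0.002,0,0.141],[0.002,0,0.141]], gripper=[-0.26,-0.26,-0.26,-0.26,-0.26,-0.26,-0.26,-0.26,-0.26,0.4,0.4,0.4], grip_force=8)

```text
time: 3.5
position: [0.5573, 0.1815, 0.1197]
tool_rot: [0.707, 0.707, 0.001, 0.001]
ft_force: [0.3, -0.7, -0.1]
grip_width: 0.0423
grip_force: 0.0
```

arm_command(delta_rot=[[0,0,0],[0,0,0],[0,0,0],[0,0,0]], delta_pos=[[0,0,0],[0,0,0],[0,0,0],[0,0,0]], gripper=[0.4,0.4,0.4,0.4])

```text
time: 3.83
position: [0.5572, 0.1816, 0.1192]
tool_rot: [0.707, 0.707, 0.001, 0.001]
ft_force: [-0.7, -0.2, 4.3]
grip_width: 0.0364
grip_force: 8.0
```

arm_command(delta_rot=[[0,0,0],[0,0,0],[0,0,0],[0,0,0],[0,0,0],[0,0,0],[0,0,0],[0,0,0]], delta_pos=[[0,0,0.001],[0,0,0.002],[0,0,0.003],[0,0,0.004],[0,0,0.005],[0,0,0.006],[0,0,0.006],[0,0,0.006]], gripper=[0.4,0.4,0.4,0.4,0.4,0.4,0.4,0.4], grip_force=20)

```text
time: 4.5
position: [0.5571, 0.1816, 0.1126]
tool_rot: [0.707, 0.707, 0.0, 0.0]
ft_force: [2.1, -0.5, 4.4]
grip_width: 0.0364
grip_force: 20.0
```

arm_command(delta_rot=[[0,0,0],[0,0,0],[0,0,0],[0,0,0]], delta_pos=[[0,0,0.001],[0,0,0.002],[0,0,0.002],[0,0,0.002]], gripper=[0.4,0.4,0.4,0.4])

```text
time: 4.83
position: [0.5571, 0.1816, 0.1107]
tool_rot: [0.707, 0.707, 0.001, 0.0]
ft_force: [2.4, 0.8, 5.4]
grip_width: 0.0362
grip_force: 20.0
```

arm_command(delta_rot=[[0,0,0],[0,0,0],[0,0,0],[0,0,0]], delta_pos=[[0,0,0.0005],[0,0,0.001],[0,0,0.001],[0,0,0.001]], gripper=[0.4,0.4,0.4,0.4])

```text
time: 5.17
position: [0.5571, 0.1816, 0.1103]
tool_rot: [0.707, 0.707, 0.001, 0.0]
ft_force: [1.3, 0.1, 7.2]
grip_width: 0.0362
grip_force: 20.0
```

arm_command(delta_rot=[[0,0,0],[0,0,0],[0,0,0],[0,0,0]], delta_pos=[[0,0,0.001],[0,0,0.0015],[0,0,0.0015],[0,0,0.0015]], gripper=[0.4,0.4,0.4,0.4])

```text
time: 5.5
position: [0.5572, 0.1816, 0.1101]
tool_rot: [0.707, 0.707, 0.001, 0.001]
ft_force: [-0.0, -0.1, 14.8]
grip_width: 0.036
grip_force: 20.0
```

arm_command(delta_rot=[[0,0,0],[0,0,0],[0,0,0],[0,0,0],[0,0,0],[0,0,0],[0,0,0],[0,0,0],[0,0,0],[0,0,0]], delta_pos=[[0,0,-0.001],[0,0,-0.001],[0,0,-0.001],[0,0,-0.001],[0,0,-0.03],[0,0,-0.07],[0,0,-0.11],[0,0,-0.149],[0,0,-0.149],[0,0,-0.149]], gripper=[-0.26,-0.26,-0.26,-0.26,-0.26,-0.26,-0.26,-0.26,-0.26,-0.26])

```text
time: 6.33
position: [0.5577, 0.1816, 0.2588]
tool_rot: [0.707, 0.707, 0.002, 0.001]
ft_force: [-0.5, 0.3, -0.2]
grip_width: 0.0549
grip_force: 0.0
```

Run:
```python
from h import *
w=cam("wrist");s=cam("scene")
e=brass(w,250,320,150,240);print(e,onz(w,*e[:2],.135))
u=lambda i:cv2.resize(i,(400,400),interpolation=cv2.INTER_CUBIC)
cv2.imwrite("pics/m2.png",cv2.convertScaleAbs(np.hstack([u(w["pixels"][150:250,235:335]),u(s["pixels"][155:215,290:350])]),alpha=1.5))
to([.538,-.265,.22])
```

```text
(283.12428283691406, 198.69076919555664, (33.93349075317383, 34.50761032104492)) [0.55781662 0.18076235 0.135     ]
t 6.4333 pos [0.5553 0.1813 0.2553] F [-0.78 -0.03  0.31] w 0.0549
dpos [-0.4463 -0.0171  0.0356] rot [-0.2   0.03 -0.  ]
```

View pics/m2.png

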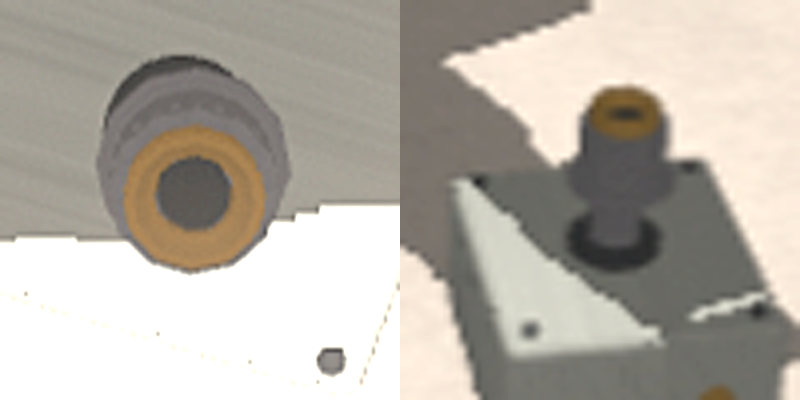

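The sleeve has stayed back: the bore at crop (195,195) is clear of dogs, with the flat pin top visible and the sleeve sitting lower. Next is the gauge.

arm_command(delta_rot=[[0,0,0],[0,0,0],[0,0,0],[0,0,0],[0,0,0],[0,0,0],[0,0,0],[0,0,0],[0,0,0],[0,0,0],[0,0,0],[0,0,0]], delta_pos=[[-0.446,-0.017,0.035],[-0.446,-0.017,0.035],[-0.446,-0.017,0.035],[-0.446,-0.017,0.035],[-0.446,-0.017,0.035],[-0.446,-0.017,0.035],[-0.446,-0.017,0.035],[-0.446,-0.017,0.035],[-0.446,-0.017,0.035],[-0.446,-0.017,0.035],[-0.446,-0.017,0.035],[-0.446,-0.017,0.035]], gripper=[-0.6,-0.6,-0.6,-0.6,-0.6,-0.6,-0.6,-0.6,-0.6,-0.6,-0.6,-0.6])

```text
time: 7.43
position: [0.538, -0.2706, 0.2185]
tool_rot: [0.709, 0.705, -0.001, -0.001]
ft_force: [-0.3, -0.0, -0.0]
grip_width: 0.0693
grip_force: 0.0
```

arm_command(delta_rot=[[0,0,0],[0,0,0],[0,0,0],[0,0,0]], delta_pos=[[0,0,0],[0,0,0],[0,0,0],[0,0,0]], gripper=[-0.6,-0.6,-0.6,-0.6])

```text
time: 7.77
position: [0.5394, -0.2626, 0.2215]
tool_rot: [0.706, 0.708, -0.0, -0.001]
ft_force: [-0.6, -0.4, 1.0]
grip_width: 0.0695
grip_force: 0.0
```

Run:
```python
from h import *
to([.538,-.265,.22])
w=cam("wrist");print([proj(w,[.538,-.265,.09])])
cv2.imwrite("pics/w3.png",w["pixels"])
```

```text
t 7.7667 pos [ 0.5394 -0.2626  0.2215] F [-0.56 -0.38  0.96] w 0.0695
dpos [-0.0024 -0.0014  0.0015] rot [-0.07 -0.07  0.12]
[(np.float64(282.18672743854), np.float64(198.3599658988409))]
```

View pics/w3.png

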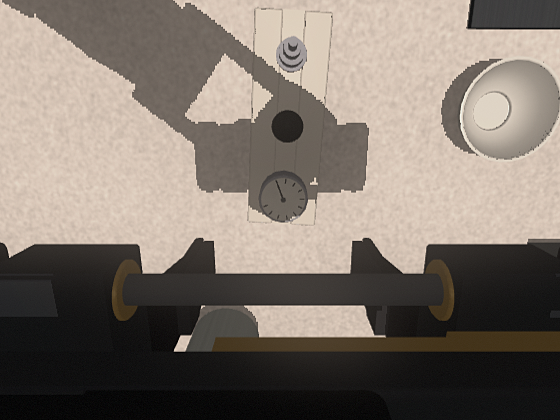

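The gauge's dial is centred at (283.5,196), the stopper at (287,126) and the nozzle at (291,54). The siphon shows below at (225,330). Going down over the dial now.

arm_command(delta_rot=[[0,0,0],[0,0,0],[0,0,0],[0,0,0],[0,0,0],[0,0,0],[0,0,0],[0,0,0]], delta_pos=[[0,0,0.03],[0,0,0.06],[0,0,0.09],[0,0,0.11],[0,0,0.115],[0,0,0.115],[0,0,0.115],[0,0,0.115]], gripper=[-0.6,-0.6,-0.6,-0.6,-0.6,-0.6,-0.6,-0.6])

```text
time: 8.48
position: [0.5409, -0.265, 0.1088]
tool_rot: [0.707, 0.707, 0.0, 0.002]
ft_force: [0.3, -0.5, -0.7]
grip_width: 0.0698
grip_force: 0.0
```

Run:
```python
from h import *
to([.539,-.2635,.0585])
w=cam("wrist");print(proj(w,[.539,-.2635,.09]))
cv2.imwrite("pics/w4.png",w["pixels"])
```

```text
t 8.4833 pos [ 0.5409 -0.265   0.1088] F [ 0.33 -0.53 -0.74] w 0.0698
dpos [ 0.0016 -0.002   0.0503] rot [0.17 0.12 0.03]
(np.float64(280.766758239242), np.float64(240.7235269501209))
```

View pics/w4.png

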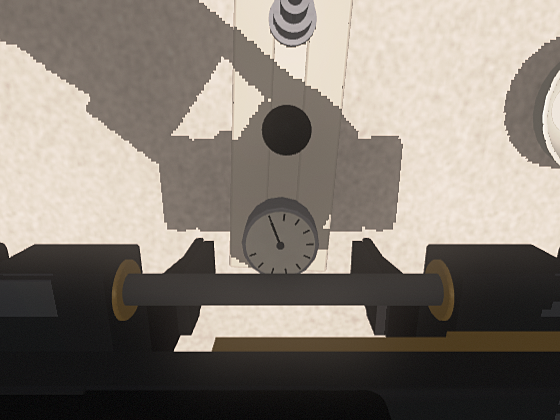

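The dial pivot is at (280,245) against a predicted (281,241), so the gauge is at about (0.5385, -0.265).

arm_command(delta_rot=[[0,0,0],[0,0,0],[0,0,0],[0,0,0],[0,0,0],[0,0,0],[0,0,0],[0,0,0],[0,0,0],[0,0,0],[0,0,0],[0,0,0]], delta_pos=[[0,-0.002,0.015],[0,-0.002,0.03],[0,-0.002,0.042],[0,-0.002,0.05],[0,-0.002,0.05],[0,-0.002,0.05],[0,-0.002,0.05],[0,-0.002,0.05],[0,-0.002,0.05],[0,-0.002,0.05],[0,-0.002,0.05],[0,-0.002,0.05]], gripper=[-0.6,-0.6,-0.6,-0.6,-0.6,-0.6,0.4,0.4,0.4,0.4,0.4,0.4], grip_force=20)

```text
time: 9.53
position: [0.5381, -0.2647, 0.0575]
tool_rot: [0.707, 0.707, 0.0, 0.001]
ft_force: [1.0, 0.5, 1.2]
grip_width: 0.0434
grip_force: 20.0
```

arm_command(delta_rot=[[0,0,0],[0,0,0],[0,0,0],[0,0,0]], delta_pos=[[0,0,0],[0,0,0],[0,0,0],[0,0,0]], gripper=[0.4,0.4,0.4,0.4], grip_force=30)

```text
time: 9.87
position: [0.5381, -0.2648, 0.0575]
tool_rot: [0.707, 0.707, 0.0, 0.001]
ft_force: [1.2, 0.3, 3.1]
grip_width: 0.0433
grip_force: 30.0
```

arm_command(delta_rot=[[0,0,0],[0,0,0],[0,0,0],[0,0,0],[0,0,0],[0,0,0],[0,0,0],[0,0,0]], delta_pos=[[0,0,-0.01],[0,0,-0.03],[0,0,-0.06],[0,0,-0.1],[0,0,-0.14],[0,0,-0.18],[0,0,-0.18],[0,0,-0.18]], gripper=[0.4,0.4,0.4,0.4,0.4,0.4,0.4,0.4])

```text
time: 10.53
position: [0.5381, -0.2651, 0.24]
tool_rot: [0.707, 0.707, 0.0, 0.002]
ft_force: [-0.4, -1.2, -1.6]
grip_width: 0.0433
grip_force: 30.0
```

Run:
```python
from h import *
to([.557,.181,.23])
```

```text
t 10.5333 pos [ 0.5381 -0.2651  0.24  ] F [-0.4  -1.24 -1.58] w 0.0433
dpos [0.4461 0.0189 0.0086] rot [0.21 0.19 0.  ]
```

arm_command(delta_rot=[[0,0,0],[0,0,0],[0,0,0],[0,0,0],[0,0,0],[0,0,0],[0,0,0],[0,0,0],[0,0,0],[0,0,0],[0,0,0],[0,0,0]], delta_pos=[[0.02,0,0],[0.06,0,0],[0.1,0.002,0],[0.14,0.004,0],[0.18,0.006,0],[0.22,0.009,0],[0.26,0.011,0],[0.3,0.013,0],[0.34,0.015,0],[0.38,0.017,0],[0.42,0.019,0],[0.446,0.019,0]], gripper=[0.4,0.4,0.4,0.4,0.4,0.4,0.4,0.4,0.4,0.4,0.4,0.4])

```text
time: 11.53
position: [0.5541, 0.1847, 0.2344]
tool_rot: [0.706, 0.708, -0.002, -0.002]
ft_force: [0.4, 0.0, -1.0]
grip_width: 0.0432
grip_force: 30.0
```

arm_command(delta_rot=[[0,0,0],[0,0,0],[0,0,0],[0,0,0],[0,0,0],[0,0,0]], delta_pos=[[0,0,0],[0,0,0],[0,0,0],[0,0,0],[0,0,0],[0,0,0]], gripper=[0.4,0.4,0.4,0.4,0.4,0.4])

```text
time: 12.03
position: [0.5565, 0.1802, 0.2368]
tool_rot: [0.708, 0.706, -0.0, -0.0]
ft_force: [-0.1, 0.0, -0.7]
grip_width: 0.0431
grip_force: 30.0
```

Run:
```python
from h import *
to([.557,.181,.18])
w=cam("wrist")
print("rim px",proj(w,[.557,.181,.135]))
try:
    e=brass(w,240,330,140,240);print(e,onz(w,*e[:2],.135))
except Exception as x: print(x)
cv2.imwrite("pics/w5.png",w["pixels"])
```

```text
t 12.0333 pos [0.5565 0.1802 0.2368] F [-0.06  0.02 -0.68] w 0.0431
dpos [0.0008 0.0005 0.0568] rot [-0.04  0.01 -0.11]
rim px (np.float64(284.35078569427475), np.float64(203.3959729345955))
(285.3875846862793, 203.84410095214844, (37.45113754272461, 37.58098220825195)) [0.55782502 0.18062898 0.135     ]
```

View pics/w5.png

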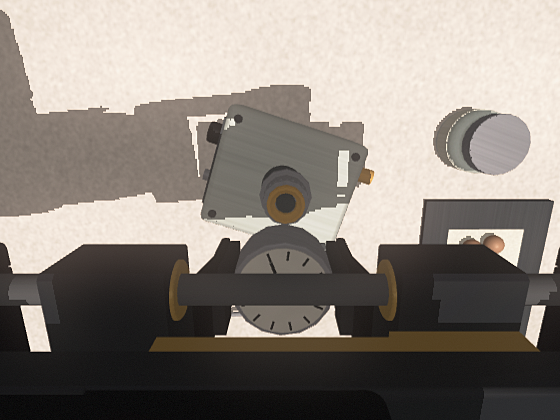

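The coupler ring is at (285,204), with open bore, and the held dial is centred at about (284,287), so it sits on the tool axis. The offset is under 1 mm, so I'm lowering to just above the rim.

arm_command(delta_rot=[[0,0,0],[0,0,0],[0,0,0],[0,0,0],[0,0,0],[0,0,0],[0,0,0],[0,0,0]], delta_pos=[[0.0005,0.0005,0.015],[0.0005,0.0005,0.03],[0.0005,0.0005,0.045],[0.0005,0.0005,0.055],[0.0005,0.0005,0.059],[0.0005,0.0005,0.059],[0.0005,0.0005,0.059],[0.0005,0.0005,0.059]], gripper=[0.4,0.4,0.4,0.4,0.4,0.4,0.4,0.4])

```text
time: 12.75
position: [0.5579, 0.182, 0.1789]
tool_rot: [0.707, 0.707, 0.001, 0.001]
ft_force: [-0.8, -0.1, 0.1]
grip_width: 0.0431
grip_force: 30.0
```

arm_command(delta_rot=[[0,0,0],[0,0,0],[0,0,0],[0,0,0],[0,0,0],[0,0,0],[0,0,0],[0,0,0]], delta_pos=[[0,0,0.001],[0,0,0.002],[0,0,0.003],[0,0,0.004],[0,0,0.005],[0,0,0.006],[0,0,0.007],[0,0,0.008]], gripper=[0.4,0.4,0.4,0.4,0.4,0.4,0.4,0.4])

```text
time: 13.42
position: [0.5571, 0.182, 0.1699]
tool_rot: [0.707, 0.707, -0.0, -0.0]
ft_force: [0.1, 0.2, -1.2]
grip_width: 0.0431
grip_force: 30.0
```

arm_command(delta_rot=[[0,0,0],[0,0,0],[0,0,0],[0,0,0],[0,0,0],[0,0,0],[0,0,0]], delta_pos=[[-0.0005,0,0.001],[-0.0005,0,0.002],[-0.0005,0,0.003],[-0.0005,0,0.004],[-0.0005,0,0.005],[-0.0005,0,0.006],[-0.0005,0,0.006]], gripper=[0.4,0.4,0.4,0.4,0.4,0.4,0.4])

```text
time: 14.0
position: [0.5573, 0.1817, 0.1658]
tool_rot: [0.707, 0.707, 0.001, 0.0]
ft_force: [-3.4, -0.2, 9.5]
grip_width: 0.0429
grip_force: 30.0
```

arm_command(delta_rot=[[0,0,0],[0,0,0],[0,0,0],[0,0,0]], delta_pos=[[0,-0.0005,-0.002],[0,-0.0015,-0.002],[0,-0.0015,-0.001],[0,-0.0015,-0.001]], gripper=[0.4,0.4,0.4,0.4])

```text
time: 14.33
position: [0.557, 0.1817, 0.1659]
tool_rot: [0.707, 0.707, 0.001, 0.001]
ft_force: [1.4, 1.2, 4.6]
grip_width: 0.0431
grip_force: 30.0
```

arm_command(delta_rot=[[0,0,0],[0,0,0],[0,0,0],[0,0,0],[0,0,0]], delta_pos=[[0,0.0004,0.001],[0,0.0004,0.0018],[0,0.0004,0.0018],[0,0.0004,0.0018],[0,0.0004,0.0018]], gripper=[0.4,0.4,0.4,0.4,0.4])

```text
time: 14.75
position: [0.5573, 0.1817, 0.1639]
tool_rot: [0.707, 0.707, 0.001, 0.001]
ft_force: [2.3, 1.1, 5.5]
grip_width: 0.0434
grip_force: 30.0
```

arm_command(delta_rot=[[0,0,0],[0,0,0],[0,0,0],[0,0,0],[0,0,0]], delta_pos=[[0.0003,0.0005,0.001],[0.0003,0.0005,0.002],[0.0003,0.0005,0.003],[0.0003,0.0005,0.003],[0.0003,0.0005,0.003]], gripper=[0.4,0.4,0.4,0.4,0.4])

```text
time: 15.17
position: [0.5579, 0.182, 0.1607]
tool_rot: [0.707, 0.707, 0.001, 0.001]
ft_force: [1.9, 1.0, 4.7]
grip_width: 0.0432
grip_force: 30.0
```

arm_command(delta_rot=[[0,0,0],[0,0,0],[0,0,0],[0,0,0],[0,0,0],[0,0,0]], delta_pos=[[0.0003,0.0004,0.001],[0.0003,0.0004,0.002],[0.0003,0.0004,0.003],[0.0003,0.0004,0.004],[0.0003,0.0004,0.005],[0.0003,0.0004,0.005]], gripper=[0.4,0.4,0.4,0.4,0.4,0.4])

```text
time: 15.67
position: [0.5574, 0.182, 0.1553]
tool_rot: [0.707, 0.707, 0.0, 0.0]
ft_force: [2.9, 0.8, 2.7]
grip_width: 0.0428
grip_force: 30.0
```

arm_command(delta_rot=[[0,0,0],[0,0,0],[0,0,0],[0,0,0],[0,0,0]], delta_pos=[[0,0.0006,0.001],[0,0.0006,0.002],[0,0.0006,0.003],[0,0.0006,0.003],[0,0.0006,0.003]], gripper=[0.4,0.4,0.4,0.4,0.4])

```text
time: 16.08
position: [0.5575, 0.1821, 0.1542]
tool_rot: [0.707, 0.707, 0.0, 0.0]
ft_force: [-0.6, 1.2, 15.9]
grip_width: 0.0431
grip_force: 30.0
```

arm_command(delta_rot=[[0,0,0],[0,0,0],[0,0,0]], delta_pos=[[0,0,0.0005],[0,0,0.0008],[0,0,0.0008]], gripper=[0.4,0.4,0.4])

```text
time: 16.33
position: [0.5576, 0.1822, 0.1541]
tool_rot: [0.707, 0.707, 0.0, 0.0]
ft_force: [-2.1, 0.7, 18.2]
grip_width: 0.0433
grip_force: 30.0
```

Run:
```python
from h import *
s=cam("scene");o=status.get_obs();print(o["position"],o["ft_force"])
cv2.imwrite("pics/m6.png",cv2.convertScaleAbs(cv2.resize(s["pixels"][130:210,280:360],(600,600),interpolation=cv2.INTER_CUBIC),alpha=1.8))
```

```text
[0.55759219 0.18215931 0.15406307] [-2.39148494  0.55585732 19.628636  ]
```

View pics/m6.png

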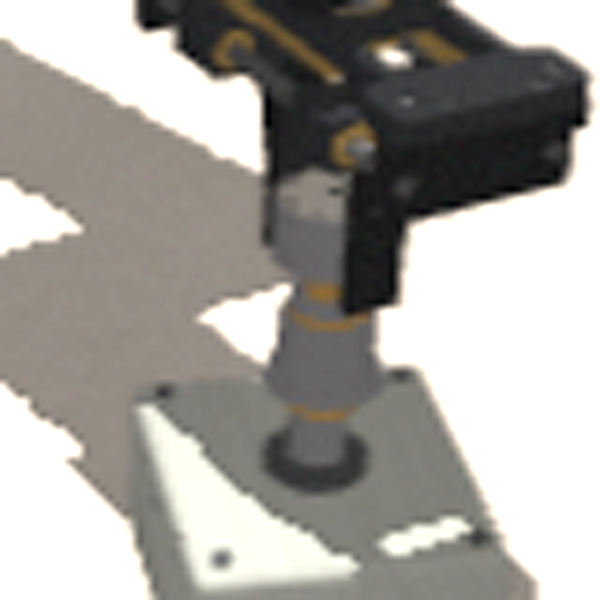

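The shoulder is on the rim, with only a thin brass line showing at (330,322). Brass shows below the collar again at (320,412), as it did at the start, so the sleeve has sprung forward. I'll ease off the pressure, let go and lift.

arm_command(delta_rot=[[0,0,0],[0,0,0],[0,0,0],[0,0,0],[0,0,0],[0,0,0],[0,0,0],[0,0,0],[0,0,0],[0,0,0],[0,0,0],[0,0,0]], delta_pos=[[0,-0.0005,-0.002],[0,-0.0005,-0.0035],[0,-0.0005,-0.0035],[0,-0.0005,-0.0035],[0,-0.0005,-0.0035],[0,-0.0005,-0.0035],[0,-0.0005,-0.0035],[0,0,-0.02],[0,0,-0.05],[0,0,-0.09],[0,0,-0.12],[0,0,-0.12]], gripper=[0.4,0.4,-0.6,-0.6,-0.6,-0.6,-0.6,-0.6,-0.6,-0.6,-0.6,-0.6])

```text
time: 17.38
position: [0.5612, 0.1828, 0.2782]
tool_rot: [0.707, 0.707, 0.005, 0.004]
ft_force: [1.4, -0.4, 1.0]
grip_width: 0.0696
grip_force: 0.0
```

Run:
```python
from h import *
w=cam("wrist");s=cam("scene");t=cam("top");o=status.get_obs();print(o["time"],o["position"],o["ft_force"],o["grip_width"])
i=cv2.resize(s["pixels"][130:210,280:360],(400,400),interpolation=cv2.INTER_CUBIC)
j=np.zeros((400,400,3),np.uint8);j[:300]=cv2.resize(w["pixels"],(400,300))
cv2.imwrite("pics/m7.png",cv2.convertScaleAbs(np.hstack([i,j]),alpha=1.5))
```

```text
17.5333 [0.55669213 0.182031   0.27096791] [ 0.68820853  0.60981724 -0.75695051] 0.06964200582693132
```

View pics/m7.png

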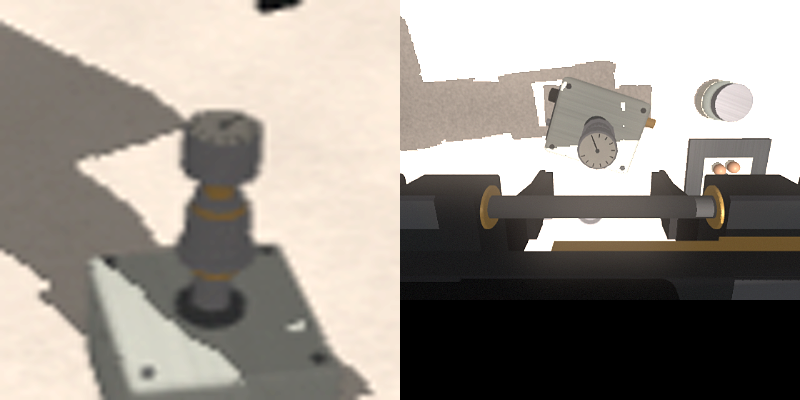

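The gauge stands seated in the coupler at crop (222,145). The sleeve is forward, with brass showing below the collar at (213,272), and the gripper is clear.

```bash
python3 -c "
from rig import robot
print(robot.hand_in())"
```

```text
the job is handed in; nothing more can be done
None
```

The job is handed in: the gauge is fully home in the coupler, the sleeve has sprung forward, and the gripper let go and lifted clear at about 17.5 s; the final pictures show it seated, and the hand-in gave no verdict.

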